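# Prop up the labelling tray

### The arm

A 6-joint arm with a two-finger parallel gripper is mounted at the origin on the work surface; the furniture and walls round the work are solid. World frame = base frame: x ahead of the robot, y to its left, z up, the work surface at z = 0. Lengths are in m, angles in degrees, forces in N, time in s.
With the tool pointing down it reaches from about 0.35 to 0.925 m from the base axis. Payload 6.4 kg.
Tool frame: the origin (TCP) lies on the centre line of the jaws, within the pads' length; the fingertips stand 19 mm ahead of it and the grasp point (between the pads) is the TCP; z points along the fingers, y is the line along which they close (so a half turn about z gives the same grasp; the last joint's range is limited). The gripper opens to 94 mm and grips with 3 to 60 N. Pads are 16 mm wide; open, the fingers measure 119 mm over their backs; the gripper's body (75 mm by 177 mm) begins 78 mm behind the grasp point.
Start: joints at [-84.746, 14.043, 89.255, -0, 76.702, -9.975], TCP at [0.171, -0.627, 0.224] pointing down, gripper open.
Joint ranges: [-179.41, 179.41], [-58.25, 129.5], [7.25, 145.43], [-54.29, 234.29], [11.92, 165.04], [-157.13, 157.13]. Speed limits (degrees/s): [147.25, 147.25, 180, 180, 180, 180].

### API

Orientations are given as [roll, pitch, yaw] about the fixed x, y, z axes, in that order (R = Rz(yaw) Ry(pitch) Rx(roll)).
In Python, from workcell import * gives the robot as it stands.
- The arm moves only by the tool step_arm, never from a script. Its argument "moves" is one flat list of numbers, 7 for each row, row after row: the shift along the world's x, y, z in units of 0.8 m (1.0 is 0.8 m), then the turn, a rotation vector about the world's x, y, z in units of 45 degrees (1.0 is 45 degrees), then the closure, from -1 (fully open) to 1 (shut). A call has exactly 10 rows; each row is the pose to reach, as a shift and turn from the pose commanded when the call began; what a row does not reach only later rows make up. A row lasts 1/8 s, in which the tool goes at most 62.5 mm and 10.7 degrees, less where a joint would pass 70% of its speed; a pose out of reach is approached as far as the arm can. A call with a number of a shift or a turn outside -1 to 1 is refused whole. A call with a gripper value outside its range is refused whole. The fingers move at their own pace and stop on an object; "squeeze" is the grip in N (left out, the last holds). Time passes only in rows, so rows that repeat a pose let the fingers close, or fill a call up. It gives the time, the measured TCP pose, the force, the opening and the grip force at its end, in the units of the state.
- get_state(): the state, without advancing time (a new reading comes with each control period).
- capture(name): name is "side" or "top" or "wrist"; returns the picture (480x640x3 uint8, red, green, blue); there is no depth.
- camera_model(name): a dict with "intrinsics" (3x3 intrinsics, pixels), "k1" (the pictures are not rectified: a ray, as slopes to the right and down, at radius r is drawn at 1 + k1 r^2 times it, then the intrinsics apply), "R" (3x3) and "t" (3): a world point X has camera coordinates R X + t. Camera axes: x right, y down, z forward; pixel columns grow to the right and rows downward; lengths in m; the calibration is good to about 2 mm. A picture is of the moment at which its call begins: read the wrist's pose just before it. camera_model takes no time and is no camera call; for the wrist camera it gives the pose at the moment of the call.
- close_job(): hands the job in; it is judged then, once.
The state is a dict: "t": time; "qpos": joint angles; "joint_velocities": joint speeds; "tau": joint torques, N m; "ee_pos": TCP position; "tcp_rot": TCP orientation; "force": force on the tool from outside, world axes, zero at the start; "torque": the same for the moment, N m; "grip_width": finger opening in m; "gripper_force": force on a finger pad.
Only numpy, scipy, OpenCV 4.12 (cv2) and the standard library are available. Lean on these libraries where they do the work, as an engineer would, in place of code of your own. Each camera call takes 0.05 s, during which the arm holds its last target. There are 200 camera calls.

### The job

Two identical tilting trays stand on the packing bench, both folded flat. Swing the red-handled prop leg of the tray that holds the white carton up and over, away from the robot, until its spring snaps it over centre against the rear stop and the tray stands tilted on it with the carton still in it. Leave the other tray folded flat.

Things in the scene. Friction and masses are not known exactly. Their poses are not given: they have to be found in the camera images.
- stand_a: the tilting-tray stand that holds the white carton, screwed to the bench: grey base 210 (x) by 130 mm (y), dark tray with blue rim. Origin under its centre; x to its back (away from the robot), y left, z up, turned up to 0.35 rad. Folded tray: rim 65 to 73 mm above the bench, carton top 100 mm. The prop leg's lever is on its right (-y) side.
- stand_a_grip (a point): centre of the red grip on that stand's leg: a round sleeve, 16 mm in diameter, 56 mm long, that turns freely on its pin, pointing to -y of the stand from the end of a flat steel lever; this point is half-way along it, 29 mm from the lever. Folded it is 74 mm above the bench with free space before, behind, above and below it. The point turns with the leg.
- stand_a_pivot (a point): point on that leg's hinge axis (parallel to the stand's y) beside the grip, 42 mm above the bench; fixed, with the stand's axes. The grip centre moves on a 95 mm circle about it in its x-z plane: folded it lies to the front (-x), 20 degrees above level; it rises, passes straight above, and at the rear stop leans 28 degrees past upright (to +x).
- stand_a_leg (a joint): swing of that leg in rad: 0 folded flat, 1.22 lever upright (dead centre of the spring), 1.71 locked against the rear stop. A sprung strut pulls it back to 0 below dead centre and on to the stop beyond it; swinging it needs up to about 8 N at the grip, most of it in the first half.
- stand_a_tray (a joint): tilt of that tray in rad about its front edge, 0 flat; a roller on the leg under it lifts it, to 0.41 near dead centre and 0.36 when standing on the locked leg.
- carton_white_mid (a point): centre of the white carton (61 x 85 x 45 mm, 0.12 kg, loose) that lies in that tray, 77 mm above the bench at the start.
- stand_b_leg (a joint): swing of the leg of the other, identical tray, which holds a brown carton; 0 folded flat, must stay so.
Things that resemble listed ones, but are neither listed nor needed, are in the scene too. What is shaped like the part that bears carton_white_mid but black or green is not meant.

How it is judged (in metres and radians):
At the end, for the whole second after the job is handed in: The white carton's tray stands, tilted 0.30 to 0.42 rad, on its leg against the rear stop (swing over 1.58 rad), the carton still in it (centre over 70 mm above the bench, within 210 mm horizontally of the pivot point); the other leg is folded (under 0.1 rad) (value of joint stand_a_leg above 1.58 rad and value of joint stand_a_tray between 0.3 and 0.42 rad and height (world z) of carton_white_mid above 0.07 m and horizontal distance between carton_white_mid and stand_a_pivot below 0.21 m and value of joint stand_b_leg below 0.1 rad); the robot touches nothing.
It fails at once if the leg of the other tray is swung up (value of joint stand_b_leg above 0.3 rad).
It fails at once if the white carton falls out of its tray (height (world z) of carton_white_mid below 0.05 m).
It also fails if it takes over 32 s, if anything falls off the work surface, if the arm or the gripper's body presses on something with over 40 N, if the wrist force passes 120 N, or if a joint passes its speed limit or range.

## Working session

There is one attempt and no reset: what is moved stays moved. The work goes in short steps, Python scripts to look and compute and a tool call to move; the robot and the scene stay as the last step left them, time stands still between calls to the robot, and variables do not carry over. Pictures are saved under pics/ and viewed, at most 10 in all, crops included, and the job is handed in when it is done.

Besides the shell and the picture viewer there is one more tool, called after "Emit:" as a command line: name --argument value ..., lists and objects as JSON in quotes. step_arm: Moves the arm, as the interface text tells. Shifts and turns lie within -1 to 1; 1 stands for 0.8 m of shift or 45 degrees of turn. Its arguments: {"type":"object","properties":{"moves":{"type":"array"},"squeeze":{"type":"number"}},"required":["moves"]}

```bash
mkdir -p pics
python3 - <<'E'
from workcell import *
import cv2,numpy as np
for n in("top","side"):
    cv2.imwrite(f"pics/{n}1.png",capture(n)[:,:,::-1])
    m=camera_model(n);print(n,np.round(m["intrinsics"],1).tolist(),m["k1"],np.round(m["R"],3).tolist(),np.round(m["t"],3).tolist())
s=get_state();print(s["t"],s["ee_pos"],s["tcp_rot"],s["grip_width"])
E
```

```text
top [[496.0, 0.0, 311.7], [0.0, 496.0, 238.3], [0.0, 0.0, 1.0]] 0.014652087072460329 [[0.005, -1.0, 0.022], [-0.997, -0.007, -0.083], [0.083, -0.021, -0.996]] [0.024, 0.455, 1.255]
side [[435.3, 0.0, 317.8], [0.0, 435.3, 242.3], [0.0, 0.0, 1.0]] 0.008883807155874763 [[-0.998, 0.062, -0.006], [0.045, 0.648, -0.76], [-0.043, -0.759, -0.65]] [0.447, 0.013, 0.977]
0.1 [ 0.17071691 -0.62664981  0.22346246] [-1.79901610e+02 -1.84967789e-02  1.52296148e+01] 0.0937416827205113
```

View pics/top1.png

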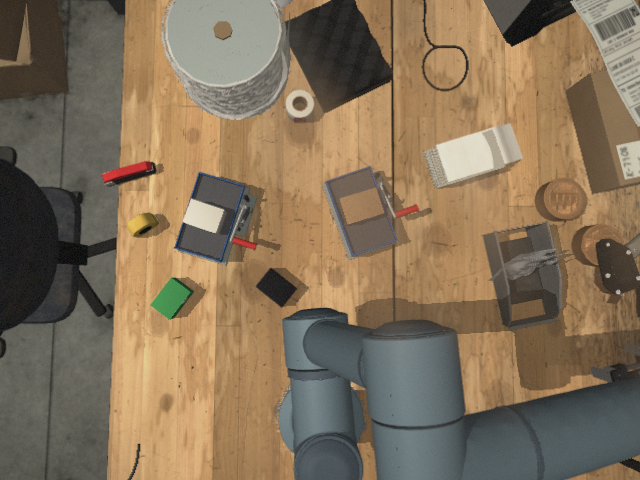

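View pics/side1.png

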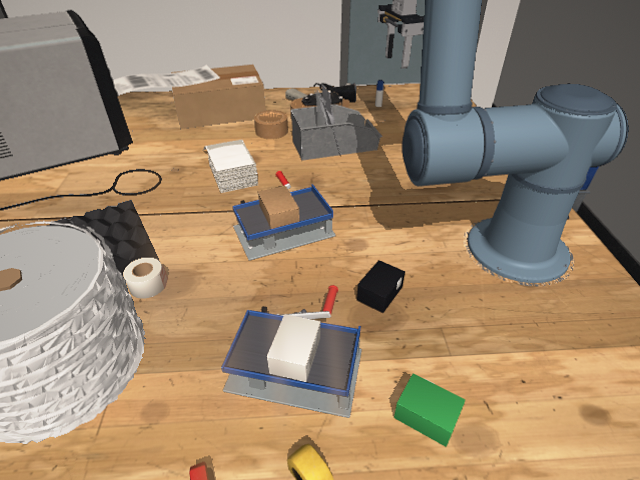

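Top view: the candidates are the tray at (213,217) with the white carton and red grip at (244,243), and the tray at (360,212) with the brown carton and grip at (405,211). The first fits stand_a. The black (278,287) and green (172,298) boxes, the white pack at (472,155) and the red knife at (129,173) are distractors. Side view: stand_a is at (292,355) with its grip at (331,300), and stand_b's grip is at (283,180).

```bash
cat > h.py <<'E'
from workcell import *
import cv2,numpy as np
from scipy.optimize import least_squares
def proj(n,X):
    m=camera_model(n);r,_=cv2.Rodrigues(np.array(m["R"]))
    return cv2.projectPoints(np.float64(X).reshape(-1,1,3),r,np.float64(m["t"]),np.array(m["intrinsics"]),np.array([m["k1"],0,0,0]))[0][:,0]
def onplane(n,uv,z):
    m=camera_model(n);p=cv2.undistortPoints(np.float64(uv).reshape(-1,1,2),np.array(m["intrinsics"]),np.array([m["k1"],0,0,0]))[:,0]
    R=np.array(m["R"]);c=-R.T@np.array(m["t"]);d=np.c_[p,np.ones(len(p))]@R
    return c+d*((z-c[2])/d[:,2])[:,None]
def red(im,x0,y0,x1,y1):
    a=im.astype(int);k=(a[...,0]>110)&(a[...,1]<70)&(a[...,2]<70)
    w=np.zeros_like(k);w[y0:y1,x0:x1]=1;v,u=np.nonzero(k&w);return np.c_[u,v]
E
python3 - <<'E'
from h import *
t=cv2.imread("pics/top1.png")[:,:,::-1];s=cv2.imread("pics/side1.png")[:,:,::-1]
for n,im,b in(("top",t,(225,230,270,255)),("side",s,(310,275,350,325))):
    p=red(im,*b).astype(np.float64);c=(p.min(0)+p.max(0))/2
    q=cv2.minAreaRect(p.astype(np.float32));box=cv2.boxPoints(q);print(n,len(p),p.mean(0),c,q)
    print(onplane(n,[p.mean(0)],.074).round(4)); 
    for e in box: print("  ",onplane(n,[e],.074).round(3)[0])
# rim corners, z=.073
print("top rim",onplane("top",[[203,173],[247,184],[225,263],[175,249]],.073).round(3).tolist())
print("side rim",onplane("side",[[248,312],[361,327],[354,394],[224,370]],.073).round(3).tolist())
A=cv2.resize(t[150:290,140:300],None,fx=2.5,fy=2.5,interpolation=2);B=cv2.resize(s[260:420,210:380],None,fx=2.2,fy=2.2,interpolation=2)
h=min(len(A),len(B));cv2.imwrite("pics/c1.png",np.hstack([A[:h],B[:h]])[:,:,::-1])
E
```

```text
top 145 [243.53793103 242.84137931] [243.5 243. ] ((243.73854064941406, 242.87156677246094), (23.370962142944336, 6.417436122894287), 16.699243545532227)
[[0.438  0.1949 0.074 ]]
   [0.438 0.224 0.074]
   [0.454 0.22  0.074]
   [0.437 0.165 0.074]
   [0.422 0.169 0.074]
side 184 [330.0923913  297.26630435] [330.  298.5] ((330.07830810546875, 298.1494445800781), (8.948249816894531, 26.844749450683594), 17.35402488708496)
[[0.4373 0.1861 0.074 ]]
   [0.454 0.213 0.074]
   [0.435 0.154 0.074]
   [0.42  0.161 0.074]
   [0.44  0.22  0.074]
top rim [[0.61, 0.298, 0.073], [0.584, 0.189, 0.073], [0.389, 0.239, 0.073], [0.422, 0.361, 0.073]]
side rim [[0.58, 0.209, 0.073], [0.392, 0.254, 0.073], [0.419, 0.374, 0.073], [0.61, 0.321, 0.073]]
```

View pics/c1.png

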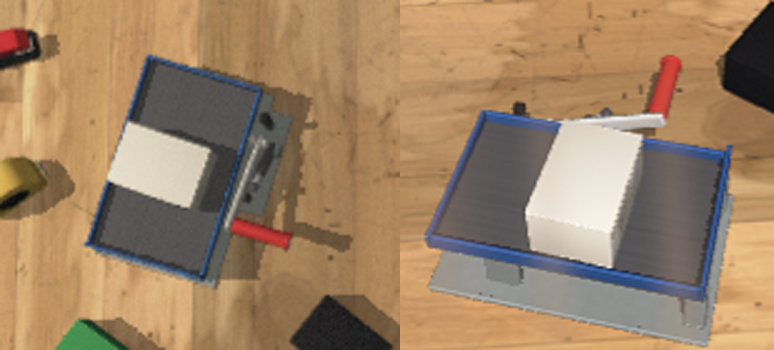

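The crop confirms it: white carton in the blue-rimmed tray, with the red grip on its right (-y) side. Both cameras put the grip centre at about (0.4375, 0.191) at z = 0.074. The rim measures about 200 x 115 mm and the stand yaw is about -15.5°. I'll go over high, turning the jaws to close along the stand's x.

Emit:
step_arm --moves '[0.1,0.1,0.1,0,0,0.15,-1,0.41,0.47,0.1,0,0,0.66,-1,0.41,0.47,0.1,0,0,0.66,-1,0.41,0.47,0.1,0,0,0.66,-1,0.41,0.47,0.1,0,0,0.66,-1,0.41,0.47,0.1,0,0,0.66,-1,0.41,0.47,0.1,0,0,0.66,-1,0.41,0.47,0.1,0,0,0.66,-1,0.41,0.47,0.1,0,0,0.66,-1,0.41,0.47,0.1,0,0,0.66,-1]' --squeeze 40

```text
t: 1.35
ee_pos: [0.4987, -0.251, 0.304]
tcp_rot: [-180.0, 0.0, 45.0]
force: [0.9, -0.0, 0.6]
grip_width: 0.0941
gripper_force: 0.0
```

Emit:
step_arm --moves '[-0.076,0.552,-0.05,0,0,0.656,-1,-0.076,0.552,-0.05,0,0,0.656,-1,-0.076,0.552,-0.05,0,0,0.656,-1,-0.076,0.552,-0.05,0,0,0.656,-1,-0.076,0.552,-0.05,0,0,0.656,-1,-0.076,0.552,-0.05,0,0,0.656,-1,-0.076,0.552,-0.05,0,0,0.656,-1,-0.076,0.552,-0.1,0,0,0.656,-1,-0.076,0.552,-0.1,0,0,0.656,-1,-0.076,0.552,-0.1,0,0,0.656,-1]'

```text
t: 2.6
ee_pos: [0.4388, 0.189, 0.2254]
tcp_rot: [179.9, -0.0, 74.3]
force: [1.2, 0.6, 0.2]
grip_width: 0.0942
gripper_force: 0.0
```

Run:
```python
from h import *
s=get_state();print(s["ee_pos"],s["tcp_rot"])
m=camera_model("wrist");im=capture("wrist")
cv2.imwrite("pics/w1.png",im[:,:,::-1])
p=red(im,0,0,640,480).astype(np.float32);q=cv2.minAreaRect(p);print(q,len(p))
print(onplane("wrist",[q[0]],.074),onplane("wrist",cv2.boxPoints(q),.074).round(4).tolist())
```

```text
[0.43882467 0.18897222 0.22539991] [ 1.79948935e+02 -4.44017953e-03  7.43052041e+01]
((315.5, 219.0), (68.0, 19.0), 90.0) 1202
[[0.43694849 0.1909994  0.074     ]] [[0.4372, 0.2207, 0.074], [0.4523, 0.2164, 0.074], [0.4367, 0.1601, 0.074], [0.421, 0.1645, 0.074]]
```

View pics/w1.png

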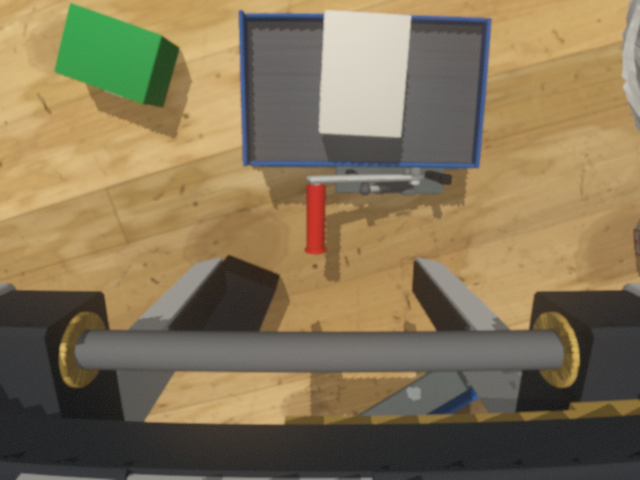

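The wrist view puts the grip at (315,219), which is (0.437, 0.191), with its axis square to the closing line. That agrees with the other cameras. The fingers are clear of the black box at (250,290). I'll descend and close.

Emit:
step_arm --moves '[-0.001,0,-0.07,0,0,0,-0.3,-0.001,0,-0.14,0,0,0,-0.2,-0.001,0,-0.187,0,0,0,-0.2,-0.001,0,-0.187,0,0,0,-0.2,-0.001,0,-0.187,0,0,0,1,-0.001,0,-0.187,0,0,0,1,-0.001,0,-0.187,0,0,0,1,-0.001,0,-0.187,0,0,0,1,-0.001,0,-0.187,0,0,0,1,-0.001,0,-0.187,0,0,0,1]' --squeeze 40

```text
t: 3.9
ee_pos: [0.4368, 0.1906, 0.075]
tcp_rot: [-179.9, 0.0, 74.5]
force: [-4.3, 0.5, 5.2]
grip_width: 0.0149
gripper_force: 40.0
```

Run:
```python
import numpy as np
th=np.radians(20+np.array([0,4,8,12,16,20,24,28,32,36,36, 40,44,48,52,56,60,64,68,72,72, 75,79,83,87,91,94,96,98,98,98]))
y=np.radians(-15.5);d=.095*(np.cos(th[0])-np.cos(th))/.8
P=np.c_[d*np.cos(y),d*np.sin(y),.095*(np.sin(th)-np.sin(th[0]))/.8]
for k in(0,10,20): print((P[k+1:k+11]-P[k]).round(3).tolist())
```

```text
[[0.003, -0.001, 0.008], [0.006, -0.002, 0.015], [0.01, -0.003, 0.022], [0.015, -0.004, 0.029], [0.02, -0.006, 0.036], [0.025, -0.007, 0.042], [0.031, -0.009, 0.048], [0.037, -0.01, 0.053], [0.044, -0.012, 0.058], [0.044, -0.012, 0.058]]
[[0.007, -0.002, 0.004], [0.014, -0.004, 0.008], [0.021, -0.006, 0.012], [0.029, -0.008, 0.014], [0.036, -0.01, 0.017], [0.044, -0.012, 0.018], [0.052, -0.014, 0.02], [0.06, -0.017, 0.02], [0.068, -0.019, 0.02], [0.068, -0.019, 0.02]]
[[0.006, -0.002, -0.0], [0.014, -0.004, -0.001], [0.022, -0.006, -0.003], [0.029, -0.008, -0.005], [0.037, -0.01, -0.008], [0.043, -0.012, -0.01], [0.046, -0.013, -0.012], [0.05, -0.014, -0.014], [0.05, -0.014, -0.014], [0.05, -0.014, -0.014]]
```

Emit:
step_arm --moves '[0.003,-0.001,0.008,0,0,0,1,0.006,-0.002,0.015,0,0,0,1,0.01,-0.003,0.022,0,0,0,1,0.015,-0.004,0.029,0,0,0,1,0.02,-0.006,0.036,0,0,0,1,0.025,-0.007,0.042,0,0,0,1,0.031,-0.009,0.048,0,0,0,1,0.037,-0.01,0.053,0,0,0,1,0.044,-0.012,0.058,0,0,0,1,0.044,-0.012,0.058,0,0,0,1]'

```text
t: 5.15
ee_pos: [0.4723, 0.1803, 0.1219]
tcp_rot: [-179.9, 0.1, 74.5]
force: [-5.0, 0.5, 2.4]
grip_width: 0.015
gripper_force: 40.0
```

Emit:
step_arm --moves '[0.007,-0.002,0.004,0,0,0,1,0.014,-0.004,0.008,0,0,0,1,0.021,-0.006,0.012,0,0,0,1,0.029,-0.008,0.014,0,0,0,1,0.036,-0.01,0.017,0,0,0,1,0.044,-0.012,0.018,0,0,0,1,0.052,-0.014,0.02,0,0,0,1,0.06,-0.017,0.02,0,0,0,1,0.068,-0.019,0.02,0,0,0,1,0.068,-0.019,0.02,0,0,0,1]'

```text
t: 6.4
ee_pos: [0.5281, 0.1643, 0.1375]
tcp_rot: [179.9, 0.1, 74.4]
force: [0.4, -5.4, 0.0]
grip_width: 0.0149
gripper_force: 40.0
```

Run:
```python
from h import *
cv2.imwrite("pics/s2.png",cv2.resize(capture("side")[150:450,140:460],None,fx=2,fy=2)[:,:,::-1])
```

```text
(no output)
```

View pics/s2.png

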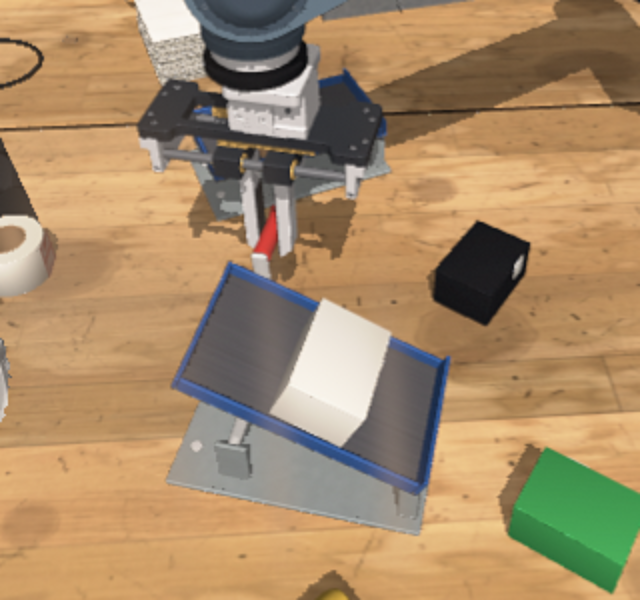

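The leg is upright, with the grip between the fingers at (265,235), and the tray is tilted with the carton still in it. I'll continue past centre to the stop.

Emit:
step_arm --moves '[0.006,-0.002,0,0,0,0,1,0.014,-0.004,-0.001,0,0,0,1,0.022,-0.006,-0.003,0,0,0,1,0.029,-0.008,-0.005,0,0,0,1,0.037,-0.01,-0.008,0,0,0,1,0.043,-0.012,-0.01,0,0,0,1,0.046,-0.013,-0.012,0,0,0,1,0.05,-0.014,-0.014,0,0,0,1,0.05,-0.014,-0.014,0,0,0,1,0.05,-0.014,-0.014,0,0,0,1]'

```text
t: 7.7
ee_pos: [0.5656, 0.1535, 0.1263]
tcp_rot: [-179.8, 0.2, 74.5]
force: [-9.7, -6.3, 6.8]
grip_width: 0.0151
gripper_force: 40.0
```

Emit:
step_arm --moves '[0,0,0,0,0,0,0,0,0,0,0,0,0,0,0,0,0,0,0,0,0,0,0,0,0,0,0,0,0,0,0,0,0,0,0,0,0,0.03,0,0,0,0,0,0,0.08,0,0,0,0,0,0,0.15,0,0,0,0,0,0,0.2,0,0,0,0,0,0,0.2,0,0,0,0]'

```text
t: 8.95
ee_pos: [0.5687, 0.1546, 0.2905]
tcp_rot: [179.6, -0.2, 74.5]
force: [-0.4, 0.2, 0.2]
grip_width: 0.0469
gripper_force: 0.0
```

Run:
```python
from h import *
s=get_state();print(s["ee_pos"],s["force"],s["grip_width"])
im=capture("side");p=red(im,230,200,340,310)
cv2.imwrite("pics/s3.png",cv2.resize(im[150:450,140:460],None,fx=2,fy=2)[:,:,::-1])
y=np.radians(-15.5);X=np.array([np.cos(y),np.sin(y)]);G=np.array([.437,.191]);P=G+.095*np.cos(np.radians(20))*X
for a in(80,90,98): 
    t=np.radians(20+a);g=P-.095*np.cos(t)*X;print(a,proj("side",[g[0],g[1],.042+.095*np.sin(t)]))
print(p.mean(0),len(p))
```

```text
[0.56866286 0.15463894 0.29046812] [-0.4050126   0.23818547  0.18288515] 0.046876610740698384
80 [[269.93595722 265.61504718]]
90 [[261.17392521 266.13991771]]
98 [[254.74870943 267.43126469]]
[255.12962963 265.86574074] 216
```

View pics/s3.png

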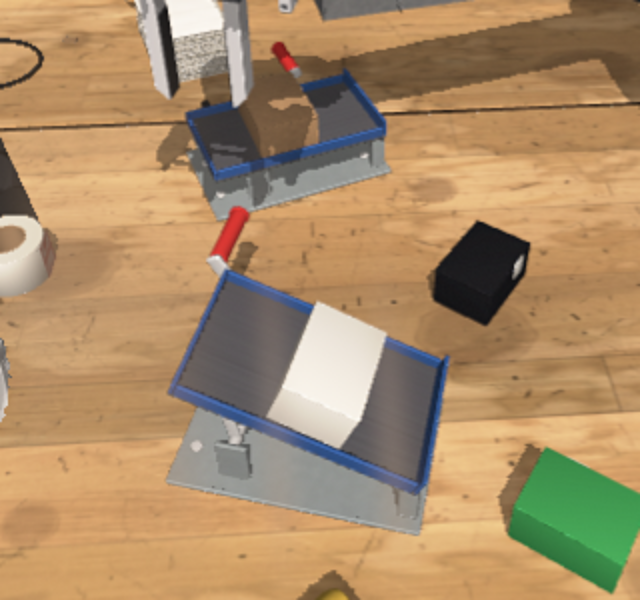

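The grip, at (255,266) in the full image, matches the locked position. The tray stands tilted with the carton in it, stand_b is flat, and the gripper is clear. I'm handing the job in.

```bash
python3 -c "
from workcell import *
print(close_job())"
```

```text
the job is handed in; nothing more can be done
None
```

The white carton's tray stands tilted on its leg, which is against the rear stop, with the carton still in it; the other tray is flat and the robot is clear. I handed the job in at about 9 s, but the hand-in gave no verdict, so this rests on the last side picture.

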